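Cushion and copper collar on the chasing stand

TASK

Set up the small green chasing stand: put the black rubber cushion ring over the upright post and let it lie flat on the green plate, then put the copper collar over the post so that it rests flat on the cushion. Lower each one gently nearly all the way before letting go, rather than letting it drop down the post, and leave the look-alike aluminium collar where it lies.

Things in the scene. Friction and masses are not known exactly. Their poses are not given: they have to be found in the camera images.
- stand_top (a point): The chasing stand: a heavy fixed round green plate, 120 mm across and 20 mm thick, on the table, with a bright steel post of 14 mm diameter standing upright in its middle. This point is the centre of the plate's top face, at the foot of the post; z is up along the post. The post's top is 75 mm above this point; its uppermost 12 mm taper to 6 mm diameter.
- cushion_mid (a point): The loose hard black rubber cushion ring (rigid): outer diameter 56 mm, straight through-hole of 34 mm diameter, height 25 mm, 46 g. It starts flat on the table. This point is its centre, in the hole half-way up, 12.5 mm above its underside; z is its axis. It can be gripped across its outside from any direction. On the stand its centre comes 12.5 mm above the plate's top.
- copper_collar_mid (a point): The loose copper-coloured collar, a cast tube: outer diameter 54 mm (thin decorative beads near both ends that do not hinder the grip), straight through-hole of 34 mm diameter, height 40 mm, about 0.3 to 0.55 kg. It starts upright on the table. This point is its centre, in the hole half-way up, 20 mm above its underside; z is its axis. It can be gripped across its outside from any direction. Resting on the cushion on the stand, its centre comes 45 mm above the plate's top.
- alu_collar_mid (a point): The look-alike to leave alone: a silver-grey aluminium collar of the same form and size as the copper one (outer diameter 54 mm, height 40 mm), loose, upright on the table. This point is its centre, 20 mm above its underside. The copper, aluminium and rubber pieces and a plain pale wooden disc without a hole (56 mm across, 25 mm high, a bystander) start in four places two each side of the stand, in any order, at least 100 mm apart centre to centre.
Not all that is in view belongs to the job. There is more than one size of the part that bears stand_top; the job needs the middle-sized. Several things look just like the part that bears copper_collar_mid: the one meant starts farthest to the robot's left.

How it is judged:
By the outcome, as a careful person would: the job done as asked, in the order asked, and still so for the second after the job is handed in, with the robot touching nothing.
It also fails if it takes over 54 s, if anything falls off the work surface, if the arm or the gripper's body presses on something with over 40 N, if the wrist force passes 120 N, or if a joint passes its speed limit or range.

ROBOT

A 7-joint arm with a two-finger parallel gripper is mounted at the origin on the work surface. World frame = base frame: x ahead of the robot, y to its left, z up, the work surface at z = 0. Lengths are in m, angles in rad, forces in N, time in s.
With the tool pointing down it reaches from about 0.35 to 0.9 m from the base axis. Payload 19.9 kg.
Tool frame: the origin (TCP) lies midway between the tips of the shut fingers; the grasp point (between the pads) lies 19 mm behind it (manip.grip_point_offset is the distance from the TCP to the grasp point, in m); z points along the fingers, y is the direction in which the jaws open and shut (so a half turn about z gives the same grasp; the last joint's range is limited). The gripper opens to 85 mm and grips with 20 to 120 N. Pads are 22 mm wide; open, the fingers measure 114 mm over their backs; the gripper's body (76 mm by 85 mm) begins 54 mm behind the grasp point. The pads swing forward as they close: fully open they stand 13 mm farther back than shut.
Start: joints at [1.149, 0.417, -0.01, 1.614, 0.005, 1.111, -0.053], TCP at [0.232, -0.58, 0.231] pointing down, gripper open.
Joint ranges: [-2.81, 2.81], [-0.39, 2.02], [-1.27, 1.25], [0.06, 2.57], [-1.19, 4.33], [0.19, 2], [-2.82, 2.82]. Speed limits (rad/s): [1.89, 1.89, 2.39, 2.39, 3.01, 3.01, 3.01].

INTERFACE

Orientations are given as a 3x3 rotation matrix whose columns are the frame's x, y, z axes.
In Python, from plant import manip, vision, order, nets gives the robot as it stands. Calls block until the motion is done:
- manip.movep(position, orientation): joint-space move of the TCP to a pose.
- manip.move_straight(position, speed=0.15, frame=None): straight line of the TCP; frame=None keeps the orientation; speed is the mean speed in m/s.
- manip.movej(angles): joint-space move.
- manip.move_gripper(opening, strength=None): opening from 0.0 (shut) to 1.0 (fully open); strength is the grip in N (None keeps the last); returns when the fingers have stopped.
- manip.dwell(seconds).
- manip.solve_ik(position, orientation): joint angles nearest the present ones, or None.
- manip.get_state(): the state.
- vision.grab_frame(name): name is "scene" or "top"; returns a dict with "frame" (384x512x3 uint8, red, green, blue), "camera_matrix" (3x3 intrinsics, pixels), "R" (3x3) and "t" (3): a world point X has camera coordinates R X + t. Camera axes: x right, y down, z forward; pixel columns grow to the right and rows downward; lengths in m; the calibration is good to about 2 mm. A picture is of the moment at which its call begins. There is no depth.
A pose or a line that the arm cannot do raises manip.PlanningError and nothing moves.
- order.sign_off(): hands the job in, once; it reports no verdict.
Trained networks look in a picture, given as the dict that the camera call returned (one of the last four; its "shot" number tells which), for a name from the list of things; names that differ only in an ending like _2 or _b are one class to them, and where a whole thing is asked for, a point or a joint stands for the part that bears it (a point fixed in the world has none). Each returns a list of dicts, best first, with "p" (0 to 1); they miss things now and then, are a little off and sometimes report something else, mostly with a low value. They report only what shows in the picture. A call takes as long as a camera call. They do not tell look-alikes from the thing itself.
- nets.masks_of(picture, label): "pixels" (384x512 bool, what is visible of it) and "bbox" ([centre column, centre row, width, height] in pixels, round what is visible of it).
The state is a dict: "time_s": time; "joint_pos": joint angles; "qd": joint speeds; "tau": joint torques, N m; "position": TCP position; "eef_rot": TCP orientation; "force": force on the tool from outside, world axes, zero at the start; "moment": the same for the moment, N m; "finger_gap": opening from 0.0 (shut) to 1.0 (fully open).
Only numpy, scipy, OpenCV 4.12 (cv2) and the standard library are available. Lean on these libraries where they do the work, as an engineer would, in place of code of your own. Each camera call takes 0.05 s, during which the arm holds its last target.

## Working session

There is one attempt and no reset: what is moved stays moved. The work goes in short steps, each a Python script; the robot and the scene stay as the last script left them, time stands still between calls to the robot, and variables do not carry over. Pictures are saved under pics/ and viewed, and the job is handed in when it is done.

```bash
ls; mkdir -p pics
python3 - <<'E'
from plant import manip, vision, order, nets
import cv2,pickle
for n in("scene","top"):
    d=vision.grab_frame(n); cv2.imwrite(f"pics/{n}0.png",cv2.resize(d["frame"][:,:,::-1],(800,600),interpolation=cv2.INTER_CUBIC))
    pickle.dump(d,open(f"{n}0.pkl","wb"))
    print(n,d["camera_matrix"],d["R"],d["t"])
    for l in("stand_top","cushion_mid","copper_collar_mid","alu_collar_mid"):
        print(l,[(round(float(m["p"]),2),[round(float(v)) for v in m["bbox"]]) for m in nets.masks_of(d,l)])
s=manip.get_state();print(s["time_s"],s["force"],s["finger_gap"],s["eef_rot"])
E
```

```text
pics
scene [[443.2058573    0.         254.65188579]
 [  0.         443.2058573  185.012525  ]
 [  0.           0.           1.        ]] [[ 0.34325629  0.93916     0.01239387]
 [ 0.75825219 -0.26930029 -0.59374318]
 [-0.55428218  0.21320376 -0.80455915]] [-0.13500094 -0.35142366  1.36060764]
stand_top [(0.83, [295, 126, 63, 57]), (0.68, [291, 205, 49, 44]), (0.65, [249, 163, 33, 34])]
cushion_mid [(0.84, [373, 211, 22, 21])]
copper_collar_mid [(0.72, [185, 271, 31, 35]), (0.66, [135, 231, 25, 32])]
alu_collar_mid [(0.74, [184, 199, 28, 29])]
top [[434.77511512   0.         249.56823718]
 [  0.         434.77511512 193.47559899]
 [  0.           0.           1.        ]] [[-0.02436826 -0.99960659  0.01388732]
 [-0.98578218  0.02171645 -0.16661898]
 [ 0.16625185 -0.01775009 -0.98592356]] [-0.04020943  0.47046908  0.92455152]
stand_top [(0.93, [211, 167, 52, 55]), (0.56, [236, 234, 37, 41])]
cushion_mid [(0.75, [135, 132, 27, 24])]
copper_collar_mid [(0.71, [334, 124, 26, 31]), (0.59, [370, 183, 32, 31])]
alu_collar_mid [(0.71, [314, 201, 28, 26])]
0.5 [-0.33169132  0.30742347 -0.54488611] 1.0031560260938115 [[ 9.28368192e-01  3.71661794e-01 -1.06682885e-04]
 [ 3.71661807e-01 -9.28368182e-01  1.40207200e-04]
 [-4.69313369e-05 -1.69813859e-04 -9.99999984e-01]]
```

View pics/scene0.png

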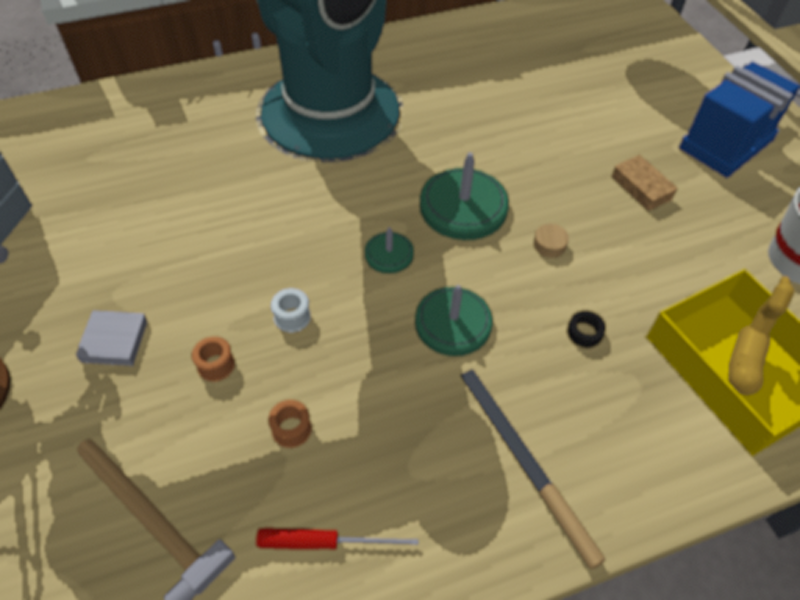

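View pics/top0.png

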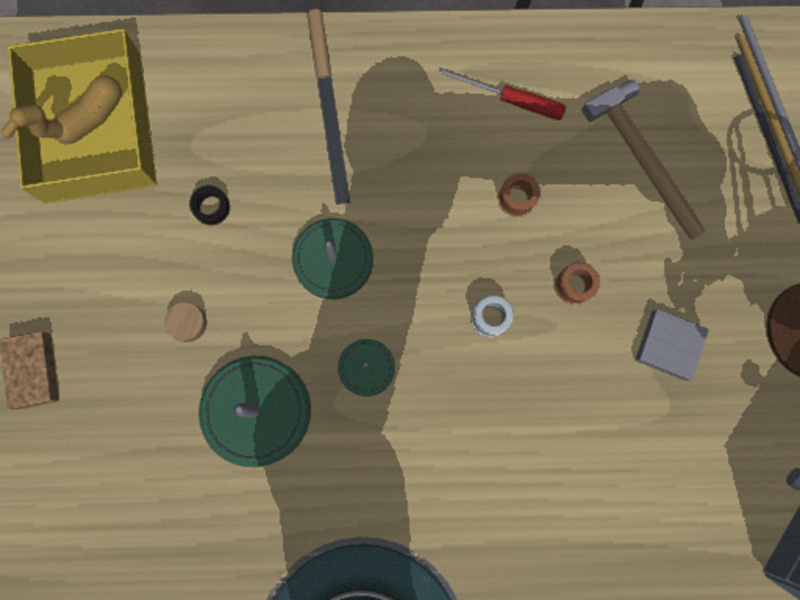

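Candidates, with pixels in the top picture (800 px scale):
- **Stands:** large (255,410), middle (332,258) and small (366,367). I choose the middle one.
- **Copper collars:** (518,195) and (578,282). Robot-left is image-left, so I choose (518,195), which is (290,423) in the scene picture.
- **Other collar and rings:** the silver-grey collar (492,315) is to be left alone. The cushion is the black ring at (209,204), and the wooden disc at (185,320) is a bystander.

Next I localise them.

```bash
cat > h.py <<'E'
import numpy as np,cv2
from scipy.optimize import least_squares
def proj(d,X):
    c=np.asarray(X)@d["R"].T+d["t"]; p=c@d["camera_matrix"].T; return p[:,:2]/p[:,2:]
def hullc(pts):
    h=cv2.convexHull(np.float32(pts)); M=cv2.moments(h); return np.array([M["m10"],M["m01"]])/M["m00"],M["m00"]
def cyl(x,y,z0,z1,r):
    a=np.linspace(0,2*np.pi,60,endpoint=False)
    return np.vstack([np.c_[x+r*np.cos(a),y+r*np.sin(a),0*a+z] for z in(z0,z1)])
def maskc(m):
    ys,xs=np.nonzero(m); return hullc(np.c_[xs,ys])
def fit(obs,z0,z1,r,x0=(0.5,0)):
    f=lambda p:np.concatenate([hullc(cyl(p[0],p[1],z0,z1,r))[0]*0+hullc(proj(d,cyl(p[0],p[1],z0,z1,r)))[0]-c for d,c in obs])
    s=least_squares(f,x0,diff_step=1e-3); return s.x,s.fun
E
python3 - <<'E'
from plant import manip, vision, order, nets
from h import *
D={n:vision.grab_frame(n) for n in("top","scene")}
exp={"stand":("stand_top",(212,166),(291,205),0,.02,.06),"cushion":("cushion_mid",(134,131),(375,210),0,.025,.028),
"copper":("copper_collar_mid",(332,125),(185,271),0,.04,.027),"copper2":("copper_collar_mid",(370,181),(135,231),0,.04,.027),"alu":("alu_collar_mid",(314,201),(184,199),0,.04,.027)}
for k,(l,t,s,z0,z1,r) in exp.items():
    obs=[]
    for n,e in(("top",t),("scene",s)):
        b=[m for m in nets.masks_of(D[n],l) if np.hypot(m["bbox"][0]-e[0],m["bbox"][1]-e[1])<12]
        if not b: print(k,n,"missed"); continue
        m=b[0]["pixels"]
        if k=="stand":
            f=D[n]["frame"].astype(int); g=((f[:,:,1]>f[:,:,0]*1.3)&(f[:,:,1]>f[:,:,2]*1.05)).astype(np.uint8)
            m=(g>0)&(cv2.dilate(m.astype(np.uint8),np.ones((5,5)))>0)
            _,lab,st,_=cv2.connectedComponentsWithStats(m.astype(np.uint8)); m=lab==1+np.argmax(st[1:,4])
        c,a=maskc(m); obs.append((D[n],c))
        p,fun=fit([(D[n],c)],z0,z1,r); print(k,n,p.round(4),"area",a,"model",hullc(proj(D[n],cyl(*p,z0,z1,r)))[1])
    p,fun=fit(obs,z0,z1,r); print("  both",p.round(4),fun.round(2))
E
python3 - <<'E'
import cv2
i=cv2.imread("pics/top0.png")[150:330,150:640]
cv2.imwrite("pics/crop0.png",cv2.resize(i,(784,288),interpolation=cv2.INTER_CUBIC))
E
```

```text
Traceback (most recent call last):
  File "h.py", line 14, in fit
    s=least_squares(f,x0,diff_step=1e-3); return s.x,s.fun
  File "h.py", line 13, in <lambda>
    f=lambda p:np.concatenate([hullc(cyl(p[0],p[1],z0,z1,r))[0]*0+hullc(proj(d,cyl(p[0],p[1],z0,z1,r)))[0]-c for d,c in obs])
                               ~~~~~^^^^^^^^^^^^^^^^^^^^^^^^
  File "h.py", line 6, in hullc
    h=cv2.convexHull(np.float32(pts)); M=cv2.moments(h); return np.array([M["m10"],M["m01"]])/M["m00"],M["m00"]
cv2.error: OpenCV(4.12.0) /io/opencv/modules/imgproc/src/convhull.cpp:143: error: (-215:Assertion failed) total >= 0 && (depth == CV_32F || depth == CV_32S) in function 'convexHull'
```

View pics/crop0.png

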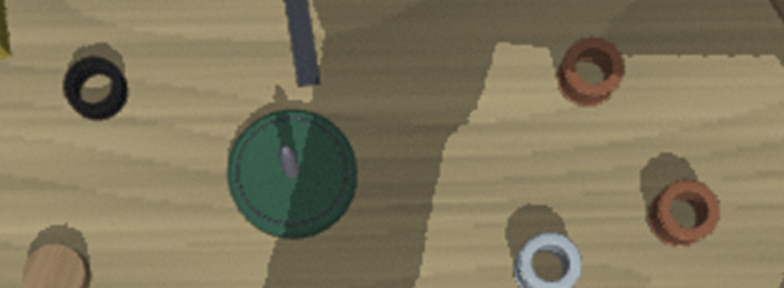

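The crop shows the black ring at (95,88), the middle stand with its post at (290,162), and the left copper collar at (591,70). It also shows the other copper collar at (683,212) and the aluminium one at (548,262). The choices match the description. The script failed on a leftover term, so I fix that and re-run.

```bash
sed -i 's/hullc(cyl(p\[0\],p\[1\],z0,z1,r))\[0\]\*0+//' h.py
cat > loc.py <<'E'
from plant import manip, vision, order, nets
from h import *
D={n:vision.grab_frame(n) for n in("top","scene")}
exp={"stand":("stand_top",(212,166),(291,205),0,.02,.06),"cushion":("cushion_mid",(134,131),(375,210),0,.025,.028),
"copper":("copper_collar_mid",(332,125),(185,271),0,.04,.027),"copper2":("copper_collar_mid",(370,181),(135,231),0,.04,.027),"alu":("alu_collar_mid",(314,201),(184,199),0,.04,.027)}
for k,(l,t,s,z0,z1,r) in exp.items():
    obs=[]
    for n,e in(("top",t),("scene",s)):
        b=[m for m in nets.masks_of(D[n],l) if np.hypot(m["bbox"][0]-e[0],m["bbox"][1]-e[1])<12]
        if not b: print(k,n,"missed"); continue
        m=b[0]["pixels"]
        if k=="stand":
            f=D[n]["frame"].astype(int); g=((f[:,:,1]>f[:,:,0]*1.3)&(f[:,:,1]>f[:,:,2]*1.05)).astype(np.uint8)
            m=(g>0)&(cv2.dilate(m.astype(np.uint8),np.ones((5,5)))>0)
            _,lab,st,_=cv2.connectedComponentsWithStats(m.astype(np.uint8)); m=lab==1+np.argmax(st[1:,4])
        c,a=maskc(m); obs.append((D[n],c))
        p,fun=fit([(D[n],c)],z0,z1,r); print(k,n,p.round(4),"area",a,"model",hullc(proj(D[n],cyl(*p,z0,z1,r)))[1])
    p,fun=fit(obs,z0,z1,r); print("  both",p.round(4),fun.round(2))
    if k=="stand":
        print("post top px",proj(D["top"],[[*p,.095]]).round(1),proj(D["scene"],[[*p,.095]]).round(1))
print(manip.get_state()["time_s"])
E
python3 loc.py
```

```text
stand top [0.5428 0.0323] area 1992.0 model 2177.4541879711905
stand scene [0.5452 0.0338] area 1624.0 model 1886.5574720315635
  both [0.5439 0.0331] [-0.34 -0.44 -0.47 -0.34]
post top px [[209.3 155.3]] [[292.2 183.1]]
cushion top [0.6281 0.2138] area 471.0 model 540.6706102887983
cushion scene [0.6296 0.2153] area 473.0 model 522.0532847177237
  both [0.6289 0.2146] [-0.33 -0.34 -0.42 -0.15]
copper top [ 0.6316 -0.2475] area 523.5 model 554.1242118148366
copper scene [ 0.6341 -0.2446] area 636.0 model 688.9316482272698
  both [ 0.6329 -0.2459] [-0.72 -0.49 -0.76 -0.32]
copper2 top [ 0.4957 -0.3233] area 542.0 model 572.8057207739912
copper2 scene [ 0.4977 -0.3226] area 614.5 model 633.1843850070145
  both [ 0.4965 -0.323 ] [-0.16 -0.35 -0.25 -0.36]
alu top [ 0.4499 -0.1974] area 570.0 model 535.1974868790712
alu scene [ 0.4524 -0.1961] area 560.5 model 559.9427297053626
  both [ 0.4509 -0.1968] [-0.31 -0.41 -0.45 -0.42]
1.25
```

Both cameras agree to about 3 mm, and the post clearance is 10 mm. One limit on the cushion: the post is 75 mm and the palm sits 73 mm behind the TCP, so I must grip it high, with the TCP about 8 mm above its underside. Cushion first.

```bash
cat >> h.py <<'E'
def Rr(x,y):
    a=np.arctan2(y,x); X=np.array([-np.sin(a),np.cos(a),0]);Z=np.array([0,0,-1.]);return np.c_[X,np.cross(Z,X),Z]
E
cat > st.py <<'E'
from plant import manip,vision,order,nets
from h import *
C=np.array([.6289,.2146]);P=np.array([.6329,-.2459]);S=np.array([.5439,.0331])
def rep(t):
    s=manip.get_state();print(t,round(s["time_s"],2),np.round(s["position"],4),"F",np.round(s["force"],1),"gap",round(s["finger_gap"],3))
def pic(n,name):
    d=vision.grab_frame(n);cv2.imwrite(f"pics/{name}.png",cv2.resize(d["frame"][:,:,::-1],(800,600),interpolation=cv2.INTER_CUBIC));return d
E
python3 - <<'E'
from st import *
manip.movep([*C,.15],Rr(*C));rep("above")
manip.move_straight([*C,.009],speed=.12);rep("down")
manip.move_gripper(0.0,strength=40);rep("grip")
manip.move_straight([*C,.15],speed=.15);rep("up")
pic("scene","s1");pic("top","t1")
E
```

```text
above 4.38 [0.6292 0.2137 0.15  ] F [1.1 1.1 0.1] gap 0.999
down 5.7 [0.6293 0.2148 0.0098] F [-0.3  0.8  1. ] gap 1.002
grip 6.12 [0.6292 0.2147 0.0098] F [-2.4 -1.5  9.9] gap 0.63
up 7.22 [0.6285 0.2143 0.149 ] F [ 0.4  1.1 -0.3] gap 0.63
```

View pics/s1.png

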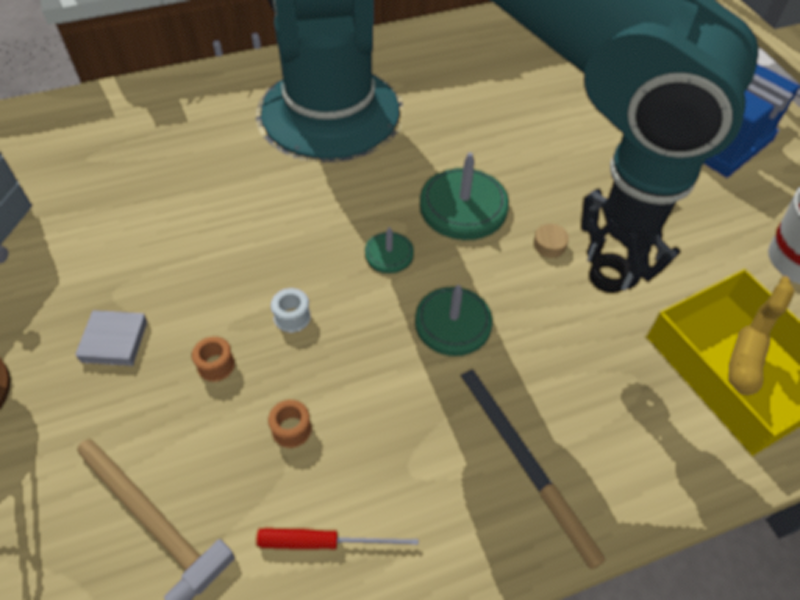

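The cushion is held level between the fingers at (610,272) with its hole clear. I carry it over the post and check before lowering.

```bash
python3 - <<'E'
from st import *
manip.movep([*S,.16],Rr(*S));rep("above")
d=pic("scene","s2");pic("top","t2")
E
python3 -c "
import cv2,numpy as np
a=cv2.imread('pics/s2.png')[100:400,250:650];b=cv2.imread('pics/t2.png')[100:400,150:550]
cv2.imwrite('pics/c2.png',np.hstack([a,b]))"
```

```text
above 8.13 [0.5441 0.0332 0.1601] F [-1.   0.7 -0.6] gap 0.628
```

View pics/c2.png

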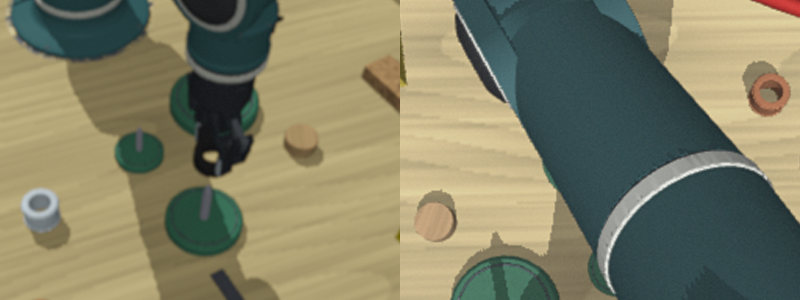

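The ring at (210,158) hangs above the post tip at (208,187), as expected. I lower it in stages while watching the force.

```bash
python3 - <<'E'
from st import *
f0=np.array(manip.get_state()["force"])
ok=True
for z,v in((.11,.1),(.085,.05),(.06,.08),(.040,.06),(.0315,.03)):
    manip.move_straight([*S,z],speed=v);rep(z)
    if abs(np.array(manip.get_state()["force"])-f0).max()>8: print("STOP");ok=False;break
pic("scene","s3")
E
python3 -c "
import cv2
cv2.imwrite('pics/c3.png',cv2.resize(cv2.imread('pics/s3.png')[200:400,350:600],None,fx=3,fy=3))"
```

```text
0.11 8.88 [0.544  0.0334 0.1101] F [0.4 0.5 0.8] gap 0.625
0.085 9.53 [0.5439 0.0332 0.085 ] F [ 0.2 -0.8 -0.2] gap 0.629
0.06 9.99 [0.5436 0.0333 0.0595] F [ 0.9 -0.8  0.2] gap 0.629
0.04 10.47 [0.5437 0.0332 0.0397] F [ 0.1 -0.6  0.2] gap 0.628
0.0315 10.91 [0.5438 0.0331 0.0314] F [-0.4  0.1 -0.6] gap 0.632
```

View pics/c3.png

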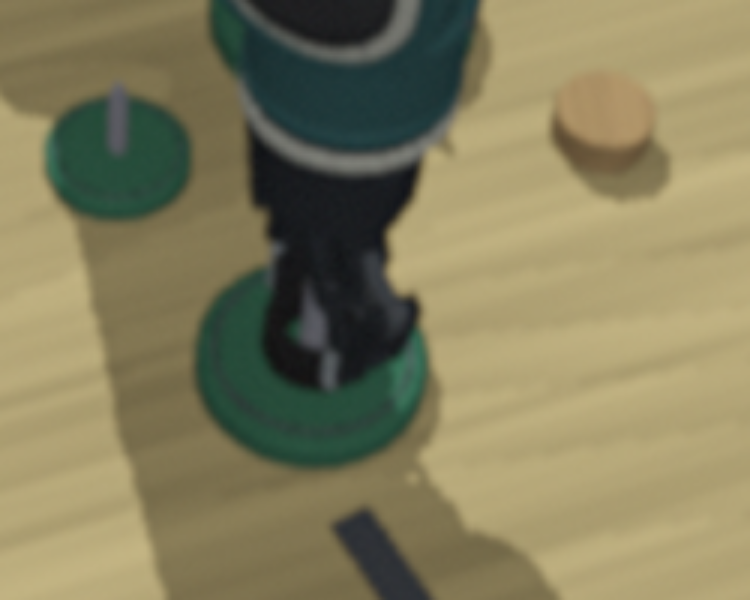

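The post is inside the ring and there was no contact force. I bring it down the last 1.5 mm, release, and then fetch the copper collar.

```bash
python3 - <<'E'
from st import *
manip.move_straight([*S,.0302],speed=.02);rep("low")
manip.move_gripper(0.95);rep("open")
manip.move_straight([*S,.18],speed=.15);rep("up")
manip.movep([*P,.15],Rr(*P));rep("above copper")
pic("scene","s4")
pic("top","t4")
E
python3 -c "
import cv2,numpy as np
a=cv2.imread('pics/s4.png')[250:450,200:600];b=cv2.imread('pics/t4.png')[150:350,150:550]
cv2.imwrite('pics/c4.png',np.hstack([cv2.resize(a,(400,200)),b]))"
```

```text
low 11.21 [0.5439 0.0331 0.0302] F [ 0.3  0.2 -0.8] gap 0.627
open 11.6 [0.5439 0.0331 0.0302] F [ 0.6  0.4 -0.1] gap 0.952
up 12.75 [0.5435 0.033  0.1792] F [ 0.1 -0.6 -0.1] gap 0.948
above copper 13.88 [ 0.6333 -0.2435  0.1504] F [ 0.2  1.  -0.5] gap 0.952
```

View pics/c4.png

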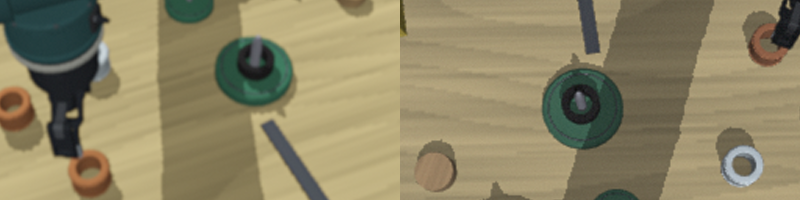

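The cushion lies flat around the post at (581,103) in the right-hand crop. Now the copper collar.

```bash
python3 - <<'E'
from st import *
manip.move_straight([*P,.006],speed=.12);rep("down")
manip.move_gripper(0.0,strength=90);rep("grip")
manip.move_straight([*P,.03],speed=.08);rep("lift")
manip.move_straight([*P,.17],speed=.15);rep("up")
manip.movep([*S,.17],Rr(*S));rep("over post")
pic("scene","s5")
E
python3 -c "
import cv2
cv2.imwrite('pics/c5.png',cv2.resize(cv2.imread('pics/s5.png')[150:400,150:600],None,fx=1.7,fy=1.7))"
```

```text
down 15.33 [ 0.6334 -0.2461  0.0068] F [ 0.3 -0.1  0. ] gap 0.949
grip 15.72 [ 0.6332 -0.2461  0.0069] F [-1.7  0.7  8.8] gap 0.595
lift 16.17 [ 0.633  -0.2461  0.0305] F [-0.7 -0.1 -4.8] gap 0.604
up 17.25 [ 0.6324 -0.2458  0.1689] F [-0.4  0.2 -5.4] gap 0.604
over post 18.38 [0.5447 0.0315 0.1699] F [ 0.  -0.3 -4.3] gap 0.596
```

View pics/c5.png

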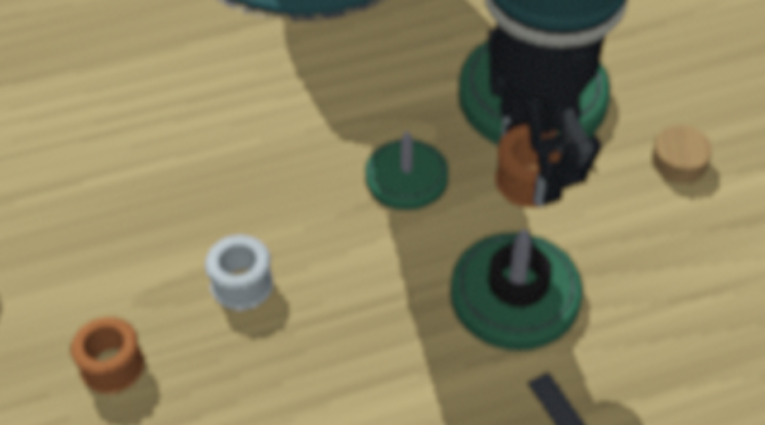

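The collar hangs upright at (520,165) over the post, with the cushion at (518,277). I lower it.

```bash
python3 - <<'E'
from st import *
manip.dwell(.2)
f0=np.array(manip.get_state()["force"]);ok=True
for z,v in((.125,.1),(.10,.05),(.075,.07),(.058,.05),(.054,.02),(.0525,.015)):
    manip.move_straight([*S,z],speed=v);rep(z)
    if abs(np.array(manip.get_state()["force"])-f0).max()>8: print("STOP");ok=False;break
pic("scene","s6")
if ok:
    manip.move_gripper(0.95);rep("open")
    manip.move_straight([*S,.19],speed=.15);rep("up")
    manip.movep([.45,-.42,.25],Rr(.45,-.42));rep("away")
    pic("scene","s7");pic("top","t7")
E
python3 -c "
import cv2,numpy as np
a=cv2.imread('pics/s7.png')[200:400,350:550];b=cv2.imread('pics/t7.png')[150:350,230:430]
cv2.imwrite('pics/c7.png',cv2.resize(np.hstack([a,b]),None,fx=2,fy=2))"
```

```text
0.125 19.23 [0.544  0.0333 0.1251] F [ 1.3 -0.7 -3.3] gap 0.601
0.1 19.88 [0.544  0.0333 0.1   ] F [-0.5  0.1 -3.9] gap 0.598
0.075 20.38 [0.5437 0.0333 0.0747] F [ 0.4  0.4 -3.5] gap 0.601
0.058 20.88 [0.5438 0.0332 0.0578] F [-0.   0.7 -4.5] gap 0.599
0.054 21.23 [0.5439 0.0331 0.054 ] F [-0.6  0.6 -5.1] gap 0.602
0.0525 21.48 [0.5439 0.0331 0.0525] F [ 0.8  0.9 -4.7] gap 0.601
open 21.93 [0.544  0.0331 0.0526] F [-0.   0.2  0.3] gap 0.951
up 23.0 [0.5435 0.033  0.1892] F [-0.3  0.2 -0.4] gap 0.949
away 24.71 [ 0.4509 -0.4186  0.25  ] F [ 0.1 -0.8  0.8] gap 0.95
```

View pics/c7.png

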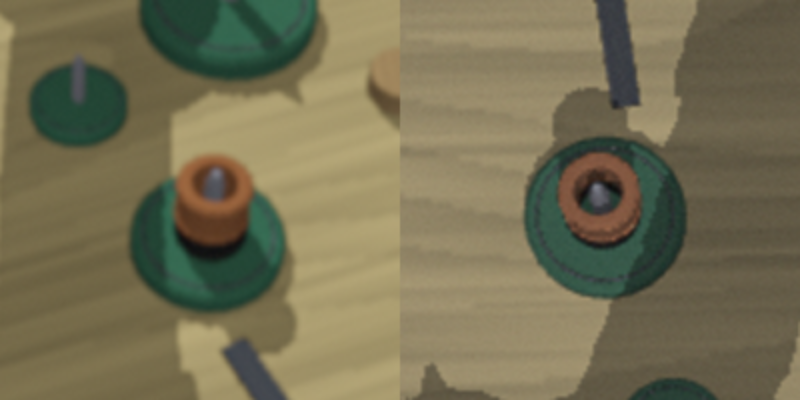

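View pics/t7.png

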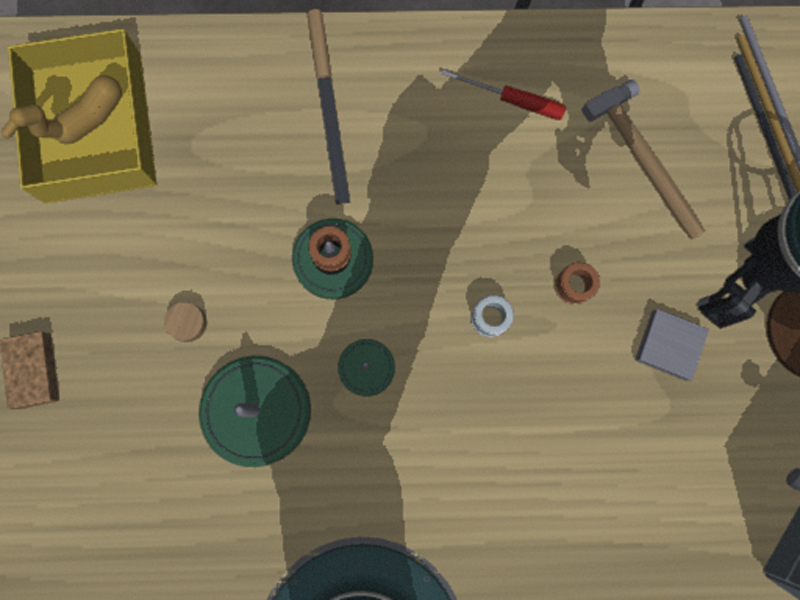

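The collar sits level on the cushion around the post, at (330,249) in the top picture. The aluminium collar (492,315) and the other copper collar (578,282) have not moved. The gripper is clear of everything.

```bash
python3 -c "
from st import *
rep('end');order.sign_off()"
```

```text
end 24.81 [ 0.4508 -0.4188  0.25  ] F [-0.2  0.4 -0.3] gap 0.948
the job is handed in; nothing more can be done
```

I set up the middle-sized green stand as asked and handed the job in at about 24.8 s. The black cushion ring went over the post first and lies flat on the plate. The copper collar that started farthest to the robot's left rests flat on the cushion. I lowered each one to an estimated 1 mm or less above its seat before opening the fingers.

- **Last pictures:** both cameras show the collar level on the cushion around the post. The aluminium collar, the other copper collar and the wooden disc are where they started, and the gripper is clear of everything.
- **Forces:** the readings I took stayed within about 10 N, the highest being while the fingers closed. None of them showed contact on the way down the post.
- **Failed or disagreed:** my first locating script crashed on a coding error before any motion. The two cameras' position estimates differed by 2 to 4 mm, well within the 10 mm clearance around the post.

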